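# Make up two cup-repair kits in a stacking tray set

## Robot

A 6-joint arm with a two-finger parallel gripper is mounted at the origin on the work surface. World frame = base frame: x ahead of the robot, y to its left, z up, the work surface at z = 0. Lengths are in m, angles in rad, forces in N, time in s.
With the tool pointing down it reaches from about 0.375 to 0.925 m from the base axis. Payload 5.7 kg.
Tool frame: the origin (TCP) lies between the finger pads; the fingertips stand r.tips_ahead ahead of it and the grasp point (between the pads) lies 8 mm behind it (r.tips_ahead is the distance from the TCP to the fingertips, in m); z points along the fingers, y is the line along which they close (so a half turn about z gives the same grasp; the last joint's range is limited). The gripper opens to 85 mm and grips with 20 to 120 N. Pads are 22 mm wide; open, the fingers measure 114 mm over their backs; the gripper's body (76 mm by 85 mm) begins 54 mm behind the grasp point. The pads swing forward as they close: fully open they stand 13 mm farther back than shut.
Start: joints at [1.11, 0.359, 1.51, -0, 1.272, -0.115], TCP at [0.203, 0.564, 0.242] pointing down, gripper open.
Joint ranges: [-2.97, 2.97], [-1.01, 2.36], [0.21, 2.38], [-0.96, 4.11], [0.2, 2.71], [-2.98, 2.98]. Speed limits (rad/s): [2.39, 2.39, 3.14, 3.14, 3.14, 3.14].

## Interface

Orientations are given as a rotation vector (axis times angle).
In Python, from rig import monitor, eyes, sign_off, r gives the robot as it stands.
- The arm moves only by the shell command python3 -m jog 'ROWS' [FORCE]. ROWS is text: rows parted by semicolons, each of 7 numbers parted by spaces: the shift along the tool's x, y, z in mm, then the turn, a rotation vector about the tool's x, y, z in rad, then the closure, from 0 (fully open) to 1 (shut). In form: dx dy dz rx ry rz hand; .... A call has 1 to 10 rows; each row is the pose to reach, as a shift and turn from the pose commanded when the call began, along the tool's axes at that moment; what a row does not reach only later rows make up. A row lasts 1/10 s, in which the tool goes at most 50 mm and 8.59 degrees, less where a joint would pass 70% of its speed; a pose out of reach is approached as far as the arm can. A call with a gripper value outside its range is refused whole. The fingers move at their own pace and stop on an object; FORCE is the grip in N (left out, the last holds). Time passes only in rows, so rows that repeat a pose let the fingers close. It gives the time, the measured TCP pose, the force, the opening and the grip force at its end, in the units of the state.
- monitor.sense(): the state, without advancing time (a new reading comes with each control period).
- eyes.snapshot(name): name is "scene" or "top" or "wrist"; returns a dict with "pixels" (400x640x3 uint8, red, green, blue), "z_map" (400x640 float32, m along the optical axis (not along the pixel's ray), 0 where there is no reading), "K" (3x3 intrinsics, pixels), "R" (3x3) and "t" (3): a world point X has camera coordinates R X + t; the wrist camera has in their place "tool_from_camera" (4x4, takes a point from camera to tool coordinates, whose origin is the TCP and whose axes are the flange's). Camera axes: x right, y down, z forward; pixel columns grow to the right and rows downward; lengths in m; the calibration is good to about 2 mm. A picture is of the moment at which its call begins: read the wrist's pose just before it.
- sign_off(): hands the job in; it is judged then, once.
The state is a dict: "clock": time; "joint_positions": joint angles; "joint_vel": joint speeds; "tau": joint torques, N m; "ee_pos": TCP position; "orientation": TCP orientation; "force": force on the tool from outside, world axes, zero at the start; "torque": the same for the moment, N m; "width": opening from 0.0 (shut) to 1.0 (fully open); "gripper_force": force on a finger pad.
Only numpy, scipy, OpenCV 4.12 (cv2) and the standard library are available. Lean on these libraries where they do the work, as an engineer would, in place of code of your own. Each camera call takes 0.05 s, during which the arm holds its last target. There are 200 camera calls.

## Task

Make up two repair kits. First stand the red-lidded pot on the white round spot and the white cup on the orange square spot of the wooden base tray; then stack the red tray on the base tray so that it sits level on all four posts inside their brass lips, either way round; and only then, in the red tray, stand the yellow-lidded pot on the white round spot and lay the polishing block, its terracotta face up, on the orange square spot. Centre each thing on its spot, upright, set everything down gently instead of dropping it, and leave the black-lidded pot and the blue cup where they are.

Things in the scene. Friction and masses are not known exactly. Their poses are not given: they have to be found in the camera images.
- base_tray: wooden tray, fixed, 204 (x) x 140 (y) mm. Origin: centre of underside, z up. Floor at z 6, rim z 18. White round spot at x +48, orange square spot at x -48 (both y 0, 50 mm wide). 18 mm square corner posts (outer faces flush with the tray's) have shoulders at z 56 that carry the red tray, centred; brass lips outside them, to z 69, flare 23 deg: play 2 mm at the shoulder, 7 at the top.
- top_tray: red tray, loose, 0.35 kg, 188 (x) x 124 (y) mm, walls 4 mm thick, 20 high. Origin: centre of underside, z up. Floor top at z 4. Across the middle (x 0, along y) a divider 10 mm thick, 18 high; its middle 60 mm is a black grip up to z 56, 10 mm thick in x: lift the tray by it. White round spot at x +48, orange square spot at x -48 (both y 0, 50 mm wide).
- pot_red: small round lacquer pot, white body with a red lid, 44 mm across and 40 mm high, straight sides, loose. Origin: centre of its underside; z up.
- pot_yellow: small round lacquer pot, white body with a yellow lid, 44 mm across and 40 mm high, straight sides, loose. Origin: centre of its underside; z up.
- pot_black: small round lacquer pot, white body with a black lid, 44 mm across and 40 mm high, straight sides, loose. Origin: centre of its underside; z up. Not wanted: leave it alone.
- cup_white: small white sake cup, open at the top, 48 mm across at the foot and 54 mm at the rim, 42 mm high, loose. Origin: centre of its underside; z up.
- cup_blue: small blue sake cup, open at the top, 48 mm across at the foot and 54 mm at the rim, 42 mm high, loose. Origin: centre of its underside; z up. Not wanted: leave it alone.
- block: polishing block, grey below and terracotta on top, 56 mm (x) by 28 mm (y) by 24 mm high, loose. Origin: centre of its underside; x along its length, z up. It may lie at any yaw on its spot.
Not all that is in view belongs to the job. Of the things shaped like the top_tray, the red one is meant. Leave any purple look-alike of the cup_white alone.

How it is judged:
By the outcome, as a careful person would: the job done as asked, in the order asked, and still so for the second after the job is handed in, with the robot touching nothing.
It also fails if it takes over 120 s, if anything falls off the work surface, if the arm or the gripper's body presses on something with over 40 N, if the wrist force passes 120 N, or if a joint passes its speed limit or range.

## Working session

There is one attempt and no reset: what is moved stays moved. The work goes in short steps, Python scripts to look and compute and a shell command to move; the robot and the scene stay as the last step left them, time stands still between calls to the robot, and variables do not carry over. Pictures are saved under pics/ and viewed, at most 14 in all, crops included, and the job is handed in when it is done.

```bash
ls; mkdir -p pics; cat > h.py <<'E'
import numpy as np, cv2
from rig import monitor, eyes, r
from scipy.spatial.transform import Rotation as Ro
def snap(n,fn=None):
    s=monitor.sense(); d=eyes.snapshot(n)
    if n=="wrist":
        T=np.eye(4);T[:3,:3]=Ro.from_rotvec(s["orientation"]).as_matrix();T[:3,3]=s["ee_pos"]
        d["W"]=T@np.array(d["tool_from_camera"])
    else:
        M=np.eye(4);M[:3,:3]=d["R"];M[:3,3]=np.ravel(d["t"]);d["W"]=np.linalg.inv(M)
    z=d["z_map"];K=np.array(d["K"]);v,u=np.indices(z.shape)
    P=np.stack([(u-K[0,2])/K[0,0]*z,(v-K[1,2])/K[1,1]*z,z],-1)
    d["P"]=P@d["W"][:3,:3].T+d["W"][:3,3]
    if fn: cv2.imwrite("pics/"+fn,d["pixels"][:,:,::-1])
    return d
E
python3 - <<'E'
from h import *
s=monitor.sense();print({k:np.round(v,3) for k,v in s.items()}, r.tips_ahead)
import pickle
for n in("scene","top"):
    d=snap(n,n+".png");print(n,d["W"].round(3))
    pickle.dump(d,open(n+".pkl","wb"))
E
```

```text
pics
{'clock': np.float64(0.0), 'joint_positions': array([ 1.11 ,  0.36 ,  1.511,  0.   ,  1.272, -0.115]), 'joint_vel': array([ 0.001, -0.001,  0.   , -0.   , -0.   , -0.   ]), 'tau': array([-2.0000e-03, -5.2762e+01, -2.7861e+01, -1.0000e-03,  1.3000e-02,
        0.0000e+00]), 'ee_pos': array([0.203, 0.564, 0.241]), 'orientation': array([-5.400e-01, -3.094e+00,  3.000e-03]), 'force': array([-0.126, -0.046,  0.886]), 'torque': array([ 0.058, -0.023, -0.03 ]), 'gripper_force': np.float64(0.0), 'width': np.float64(1.001)} 0.011
scene [[ 0.809  0.47  -0.353  0.866]
 [ 0.587 -0.642  0.492 -0.579]
 [ 0.004 -0.606 -0.796  0.989]
 [ 0.     0.     0.     1.   ]]
top [[ 0.029 -0.985  0.171  0.245]
 [-0.999 -0.033 -0.016  0.   ]
 [ 0.021 -0.17  -0.985  1.065]
 [ 0.     0.     0.     1.   ]]
```

View pics/top.png

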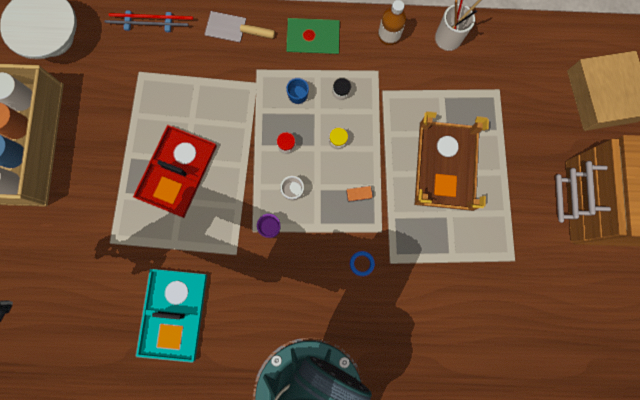

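View pics/scene.png

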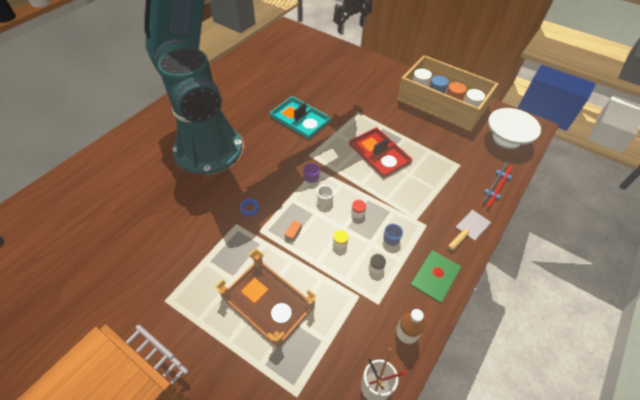

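Top view candidates:
- **Pots:** red (286,141), yellow (339,136), black (342,88).
- **Cups:** white (292,187), with the purple look-alike (268,226) and blue (297,91).
- **Block:** (359,193).
- **Trays:** red (176,170) and the teal look-alike (172,315). The base is at (448,165), with its white spot towards +x.

Next: a close crop plus measurement.

```bash
python3 - <<'E'
from h import *
import pickle
d=pickle.load(open("top.pkl","rb"));im=d["pixels"];P=d["P"]
cv2.imwrite("pics/crop1.png",cv2.resize(im[70:245,245:395,::-1],None,fx=3.4,fy=3.4,interpolation=cv2.INTER_CUBIC))
print("table",P[250,330],P[330,60],"mat",P[215,290],P[120,240],P[240,470])
hsv=cv2.cvtColor(im,cv2.COLOR_RGB2HSV)
def m(box,zlo,zhi,name):
    c0,r0,c1,r1=box;q=P[r0:r1,c0:c1].reshape(-1,3);k=(q[:,2]>zlo)&(q[:,2]<zhi);q=q[k]
    rect=cv2.minAreaRect((q[:,:2]*1000).astype(np.float32))
    print(name,len(q),"med",np.median(q,0).round(4),"ctr",((q.min(0)+q.max(0))/2).round(4),"rect",np.round(rect[0],1),np.round(rect[1],1),round(rect[2],1))
m((270,125,302,158),.033,.06,"red");m((323,120,355,155),.033,.06,"yellow")
m((275,170,310,205),.033,.06,"white");m((340,178,380,205),.018,.04,"block")
m((125,115,225,225),.012,.07,"redtray");m((405,105,500,215),.012,.09,"base")
m((125,115,225,225),.04,.07,"grip")
for n,b in(("red",(125,115,225,225)),("base",(415,115,485,205))):
    c0,r0,c1,r1=b;h=hsv[r0:r1,c0:c1];q=P[r0:r1,c0:c1]
    w=(h[...,1]<40)&(h[...,2]>200)&(q[...,2]<.02); o=(h[...,0]>8)&(h[...,0]<22)&(h[...,1]>200)&(h[...,2]>200)&(q[...,2]<.02)
    a,e=[np.median(q[x],0) for x in(w,o)]
    w2=w.astype(np.uint8);n2,l,st,cc=cv2.connectedComponentsWithStats(w2);i=1+st[1:,4].argmax();a=q[l==i].mean(0)
    n2,l,st,cc=cv2.connectedComponentsWithStats(o.astype(np.uint8));i=1+st[1:,4].argmax();e=q[l==i].mean(0)
    dd=(a-e)[:2];print(n,"white",a.round(4),"orange",e.round(4),"dist",np.hypot(*dd).round(4),"yaw",np.degrees(np.arctan2(dd[1],dd[0])).round(1),"ctr",((a+e)/2).round(4))
E
```

```text
table [ 0.31972936 -0.0378183  -0.00075341] [0.12472099 0.5550003  0.00075326] mat [ 0.39836587  0.05775401 -0.00129908] [0.62408673 0.18691623 0.0042954 ] [ 3.52947402e-01 -3.63311660e-01  3.22658296e-04]
red 264 med [0.5649 0.0725 0.0408] ctr [0.5654 0.073  0.0398] rect [565.3  73.1] [41.5 39.4] 2.1
yellow 263 med [ 0.5809 -0.0482  0.0405] ctr [ 0.582  -0.0492  0.0403] rect [582.  -49.1] [42.7 39.8] 2.3
white 149 med [0.4598 0.0546 0.042 ] ctr [0.457  0.0536 0.0401] rect [457.   53.6] [53.1 49.9] 2.3
block 299 med [ 0.4516 -0.1001  0.0246] ctr [ 0.4512 -0.1012  0.024 ] rect [ 452. -101.] [28.8 56.1] 10.5
redtray 993 med [0.4905 0.3241 0.0206] ctr [0.4934 0.3281 0.037 ] rect [493.4 328. ] [126.8 188.7] 70.2
base 1379 med [ 0.5474 -0.3308  0.0225] ctr [ 0.5296 -0.3089  0.0425] rect [ 529.6 -308.9] [148.2 211.7] 86.0
grip 146 med [0.4917 0.3265 0.0563] ctr [0.4934 0.3273 0.0511] rect [493.  327.5] [59.4 10.6] 69.7
red white [0.5379 0.3122 0.0067] orange [0.4471 0.3457 0.0066] dist 0.0968 yaw -20.2 ctr [0.4925 0.3289 0.0067]
base white [ 0.5765 -0.3121  0.0075] orange [ 0.4805 -0.3058  0.0073] dist 0.0962 yaw -3.8 ctr [ 0.5285 -0.309   0.0074]
```

View pics/crop1.png

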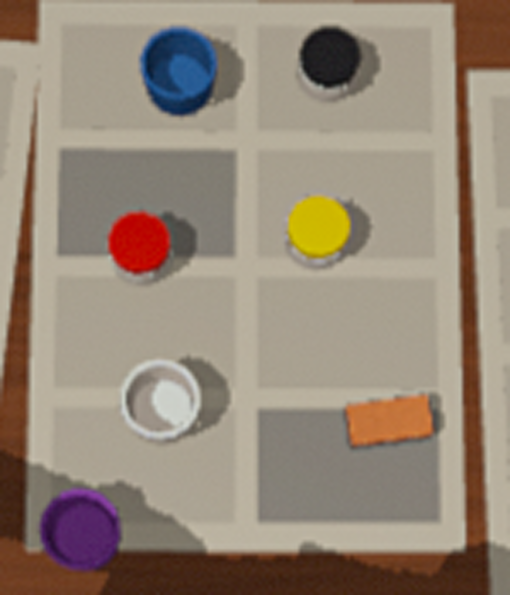

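The crop shows the red pot, white cup, yellow pot and block (terracotta face up), with the purple cup apart at lower left. All sizes match. Next I'll move above the red pot for a closer wrist look.

```bash
cat >> h.py <<'E'
def go(x,y,z,yaw):
    "print tool-axis shift (mm) and turn (rad) to TCP x,y,z (m), tool y axis at world yaw (deg, mod 180)"
    s=monitor.sense();R=Ro.from_rotvec(s["orientation"]).as_matrix();a=np.degrees(np.arctan2(R[1,1],R[0,1]))
    dy=(yaw-a+90)%180-90
    c,sn=np.cos(np.radians(a+dy)),np.sin(np.radians(a+dy))
    T=np.array([[-sn,c,0],[c,sn,0],[0,0,-1.]])
    if np.linalg.det(T)<0: T[:,0]*=-1
    print("t",s["clock"].round(2),"d mm",(R.T@(np.array([x,y,z])-s["ee_pos"])*1000).round(1),"rv",Ro.from_matrix(R.T@T).as_rotvec().round(3),"j6",s["joint_positions"][5].round(2),"tcp",s["ee_pos"].round(4),"yaw",a.round(1),"width",round(float(s["width"]),3),"F",np.round(s["force"],1))
E
python3 -c "
from h import *
go(.54,.06,.24,86.2)"
```

```text
Traceback (most recent call last):
  File "h.py", line 23, in go
    print("t",s["clock"].round(2),"d mm",(R.T@(np.array([x,y,z])-s["ee_pos"])*1000).round(1),"rv",Ro.from_matrix(R.T@T).as_rotvec().round(3),"j6",s["joint_positions"][5].round(2),"tcp",s["ee_pos"].round(4),"yaw",a.round(1),"width",round(float(s["width"]),3),"F",np.round(s["force"],1))
              ^^^^^^^^^^^^^^^^
AttributeError: 'float' object has no attribute 'round'
```

```bash
sed -i 's/s\["clock"\].round(2)/round(float(s["clock"]),2)/' h.py
python3 -c "
from h import *
go(.54,.06,.24,86.2)"
```

```text
t 0.1 d mm [-487.7 -359.9    2.1] rv [-0.002 -0.    -0.279] j6 -0.12 tcp [0.2031 0.5639 0.2415] yaw 70.2 width 1.001 F [-0.1  0.1 -0.5]
```

```bash
python3 -m jog '-40 -29 0 0 0 -0.02 0; -80 -58 0 0 0 -0.05 0; -120 -87 0 0 0 -0.08 0; -158 -116 0 0 0 -0.1 0; -196 -145 0 0 0 -0.12 0; -235 -174 0 0 0 -0.14 0; -274 -203 0 0 0 -0.16 0; -313 -231 0 0 0 -0.18 0; -352 -260 0 0 0 -0.2 0; -390 -288 0 0 0 -0.22 0'
python3 -m jog '-33 -24 0 0 0 -0.03 0; -66 -48 0 0 0 -0.05 0; -97 -72 2 0 0 -0.06 0; -98 -72 2 0 0 -0.06 0; -98 -72 2 0 0 -0.06 0; -98 -72 2 0 0 -0.06 0'
python3 - <<'E'
from h import *
d=snap("wrist","w1.png");print(d["W"].round(3))
go(.565,.073,.12,86.2)
P=d["P"]
np.save("w1P.npy",P)
E
```

```text
clock: 1.1
ee_pos: [0.4732, 0.1594, 0.2421]
orientation: [-0.196, -3.135, 0.0]
force: [0.5, 1.2, 0.6]
width: 1.006
gripper_force: 0.0
clock: 1.7
ee_pos: [0.5597, 0.0782, 0.2398]
orientation: [-0.103, -3.138, -0.0]
force: [-0.4, 0.2, -0.1]
width: 0.999
gripper_force: 0.0
[[ 0.067  0.96   0.273  0.491]
 [ 0.998 -0.064 -0.018  0.083]
 [ 0.001  0.273 -0.962  0.372]
 [ 0.     0.     0.     1.   ]]
t 1.75 d mm [ -5.9  -5.1 120. ] rv [ 0.    -0.001  0.001] j6 -1.49 tcp [0.5596 0.0784 0.24  ] yaw 86.3 width 0.997 F [ 0.   0.9 -0.4]
```

View pics/w1.png

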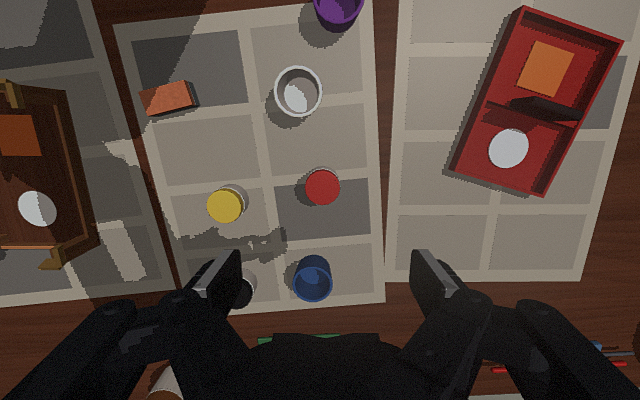

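Wrist view: red pot (322,187), white cup (298,92), yellow pot (226,205), block (168,98), blue cup (313,277), and the red tray at right. I'll measure the pots, cup and tray from this view.

```bash
cat >> h.py <<'E'
def m(P,box,zlo,zhi,name):
    c0,r0,c1,r1=box;q=P[r0:r1,c0:c1].reshape(-1,3);q=q[(q[:,2]>zlo)&(q[:,2]<zhi)]
    rect=cv2.minAreaRect((q[:,:2]*1000).astype(np.float32));c=cv2.minEnclosingCircle((q[:,:2]*1000).astype(np.float32))
    print(name,len(q),"med",np.median(q,0).round(4),"pct ctr",(np.percentile(q,[1,99],axis=0).mean(0)).round(4),"rect",np.round(rect[0],1),np.round(rect[1],1),round(rect[2],1),"circ",np.round(c[0],1),round(c[1],1))
E
python3 - <<'E'
from h import *
P=np.load("w1P.npy")
m(P,(300,160,350,215),.037,.05,"red");m(P,(200,175,255,230),.037,.05,"yel");m(P,(265,55,330,125),.037,.05,"white")
m(P,(130,70,205,125),.021,.03,"block");m(P,(440,0,630,205),.016,.07,"tray");m(P,(440,0,630,205),.05,.07,"grip")
E
```

```text
red 955 med [0.5645 0.0743 0.0405] pct ctr [0.5648 0.0742 0.0404] rect [564.9  74.2] [41.  42.1] 86.7 circ [565.3  74.2] 21.4
yel 919 med [ 0.5799 -0.0466  0.0405] pct ctr [ 0.5804 -0.0468  0.04  ] rect [580.3 -47.1] [41.8 41. ] 83.9 circ [580.4 -47.1] 21.4
white 617 med [0.4528 0.054  0.0422] pct ctr [0.456  0.0554 0.0408] rect [456.3  55.3] [52.8 52.2] 43.3 circ [456.   55.2] 26.7
block 1285 med [ 0.4507 -0.0988  0.0244] pct ctr [ 0.4509 -0.0992  0.024 ] rect [450.8 -99.6] [28.4 56.8] 9.6 circ [450.3 -99.5] 30.3
tray 4385 med [0.4862 0.3289 0.0206] pct ctr [0.4911 0.3296 0.0369] rect [491.7 329.9] [126.2 188.8] 70.0 circ [491.9 329.3] 111.9
grip 643 med [0.4921 0.3274 0.0563] pct ctr [0.4922 0.3286 0.0543] rect [492.  329.1] [60.9 10.5] 70.1 circ [493.5 328.6] 30.5
```

```bash
python3 -m jog '-5 -4 40 0 0 0 0; -5 -4 85 0 0 0 0; -5 -4 130 0 0 0 0; -5 -4 170 0 0 0 0; -5 -4 200 0 0 0 0; -5 -4 214 0 0 0 0; -5 -4 218 0 0 0 0; -5 -4 218 0 0 0 0'
python3 -c "
from h import *
go(.565,.0742,.022,86.2)
print(r.tips_ahead)"
python3 -m jog '0 0 0 0 0 0 1; 0 0 0 0 0 0 1; 0 0 0 0 0 0 1; 0 0 0 0 0 0 1; 0 0 0 0 0 0 1; 0 0 0 0 0 0 1; 0 0 0 0 0 0 1;0 0 0 0 0 0 1' 35
python3 -c "
from h import *
go(.565,.0742,.15,86.2)
print(r.tips_ahead)"
```

```text
clock: 2.55
ee_pos: [0.5658, 0.0737, 0.0228]
orientation: [0.102, 3.139, -0.0]
force: [0.1, 0.0, -0.0]
width: 1.004
gripper_force: 0.0
t 2.55 d mm [0.8 0.4 0.8] rv [-0.     0.     0.001] j6 -1.5 tcp [0.5658 0.0737 0.0228] yaw 86.3 width 1.004 F [ 0.1  0.  -0. ]
0.011
clock: 3.35
ee_pos: [0.5665, 0.0733, 0.0238]
orientation: [0.104, 3.138, 0.0]
force: [-1.2, 1.1, 8.0]
width: 0.497
gripper_force: 34.7
t 3.35 d mm [   1.3    0.8 -126.2] rv [0.    0.002 0.   ] j6 -1.5 tcp [0.5665 0.0733 0.0238] yaw 86.2 width 0.497 F [-1.2  1.1  8. ]
0.011
```

```bash
python3 -m jog '0 0 -10 0 0 0 1; 0 0 -40 0 0 0 1; 0 0 -80 0 0 0 1; 0 0 -120 0 0 0 1; 0 0 -160 0 0 0 1; 0 0 -190 0 0 0 1; 0 0 -200 0 0 0 1'
python3 -c "
from h import *
go(.5765,-.31,.22,86.2)"
```

```text
clock: 4.05
ee_pos: [0.5675, 0.0733, 0.2267]
orientation: [0.103, 3.133, 0.0]
force: [-0.4, 0.1, -1.0]
width: 0.5
gripper_force: 36.2
t 4.05 d mm [ -34.2 -381.8    6.8] rv [0.    0.007 0.   ] j6 -1.5 tcp [0.5675 0.0733 0.2267] yaw 86.2 width 0.5 F [-0.4  0.1 -1. ]
```

```bash
python3 -m jog '-2 -25 0 0 0 0 1; -6 -65 0 0 0 0 1; -10 -110 0 0 0 0 1; -14 -155 0 0 0 0 1; -18 -200 0 0 0 0 1; -22 -245 0 0 0 0 1; -26 -290 0 0 0 0 1; -30 -335 0 0 0 0 1; -33 -365 0 0 0 0 1; -34 -380 0 0 0 0 1'
python3 -m jog '0 0 0 0 0 0 1; 0 0 0 0 0 0 1'
python3 - <<'E'
from h import *
d=snap("wrist","w2.png");np.save("w2P.npy",d["P"]);np.save("w2i.npy",d["pixels"])
go(.5765,-.3121,.05,86.2)
E
```

```text
clock: 5.05
ee_pos: [0.5737, -0.3109, 0.2211]
orientation: [-0.107, -3.138, 0.0]
force: [-1.2, 0.5, -0.9]
width: 0.494
gripper_force: 36.2
clock: 5.25
ee_pos: [0.574, -0.3068, 0.2216]
orientation: [-0.103, -3.138, -0.003]
force: [-0.5, 0.1, -1.4]
width: 0.498
gripper_force: 36.2
t 5.3 d mm [ -3.   -5.9 171.8] rv [ 0.002 -0.001  0.001] j6 -2.1 tcp [ 0.5741 -0.3063  0.2218] yaw 86.3 width 0.498 F [-0.4  0.3 -0.4]
```

View pics/w2.png

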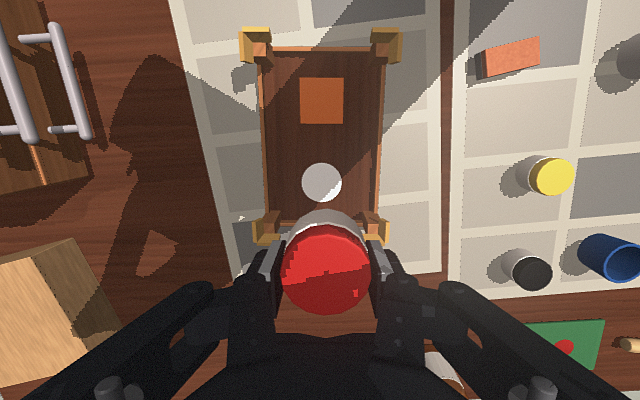

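View shows the white spot at (321,182), the orange spot at (321,100), the posts, and the red pot in hand.

```bash
cat > spots.py <<'E'
from h import *
def spots(im,P,box,zlo=.002,zhi=.02,vw=110):
    c0,r0,c1,r1=box;h=cv2.cvtColor(im,cv2.COLOR_RGB2HSV)[r0:r1,c0:c1];q=P[r0:r1,c0:c1];z=(q[...,2]>zlo)&(q[...,2]<zhi)
    res=[]
    for nm,k in(("white",(h[...,1]<50)&(h[...,2]>vw)&z),("orange",(h[...,0]>4)&(h[...,0]<22)&(h[...,1]>175)&(h[...,2]>110)&z)):
        k=cv2.morphologyEx(k.astype(np.uint8),cv2.MORPH_CLOSE,np.ones((5,5)))
        n,l,st,cc=cv2.connectedComponentsWithStats(k);i=1+st[1:,4].argmax();p=q[l==i]
        rc=cv2.minAreaRect((p[:,:2]*1000).astype(np.float32))
        print(nm,len(p),"mean",p.mean(0).round(4),"rect",np.round(rc[0],1),np.round(rc[1],1),round(rc[2],1));res.append(np.array(rc[0]))
    dd=res[0]-res[1];print("dist",np.hypot(*dd).round(1),"yaw",np.degrees(np.arctan2(dd[1],dd[0])).round(2),"ctr",((res[0]+res[1])/2).round(1))
E
python3 - <<'E'
from spots import *
P=np.load("w2P.npy");im=np.load("w2i.npy")
spots(im,P,(265,55,380,210))
m(P,(270,200,385,330),.225,.27,"pot in hand")
m(P,(500,140,590,210),.037,.05,"yel")
m(P,(230,20,410,260),.06,.075,"lips")
E
```

```text
white 1247 mean [ 0.5755 -0.3112  0.008 ] rect [ 557.2 -301.4] [49.7 91.6] 62.3
orange 1987 mean [ 0.4802 -0.3046  0.0087] rect [ 480.5 -304.6] [50.  49.2] 86.1
dist 76.8 yaw 2.42 ctr [ 518.8 -303. ]
pot in hand 8212 med [ 0.569  -0.3057  0.2382] pct ctr [ 0.5715 -0.3052  0.239 ] rect [ 571.5 -307.9] [54.  42.7] 66.6 circ [ 568.9 -305.9] 28.1
yel 1156 med [ 0.5804 -0.0495  0.0406] pct ctr [ 0.5809 -0.0487  0.0398] rect [580.9 -48.8] [42.3 41.7] 55.8 circ [581.1 -48. ] 22.0
lips 1963 med [ 0.4389 -0.349   0.0672] pct ctr [ 0.5263 -0.3077  0.0653] rect [ 527.8 -307.7] [148.6 212.2] 86.1 circ [ 528.  -308.2] 126.6
```

```bash
python3 -c "
from h import *
go(.578,-.3116,.04,86.1)"
python3 -m jog '-4 -2 20 0 0 0 1; -4 -5 60 0 0 0 1; -4 -5 100 0 0 0 1; -4 -5 140 0 0 0 1; -4 -5 165 0 0 0 1; -4 -5 176 0 0 0 1; -4 -5 180 0 0 0 1; -4 -5 182 0 0 0 1; -4 -5 182 0 0 0 1'
python3 -c "
from h import *
go(.578,-.3116,.0295,86.1)"
```

```text
t 5.3 d mm [ -4.4  -5.3 181.8] rv [ 0.002 -0.001  0.003] j6 -2.1 tcp [ 0.5741 -0.3063  0.2218] yaw 86.3 width 0.498 F [-0.4  0.3 -0.4]
clock: 6.2
ee_pos: [0.5792, -0.3137, 0.0418]
orientation: [0.103, 3.138, -0.002]
force: [-0.2, 0.6, -1.1]
width: 0.497
gripper_force: 36.2
t 6.2 d mm [ 1.4  2.  12.2] rv [-0.001  0.002  0.003] j6 -2.11 tcp [ 0.5792 -0.3137  0.0418] yaw 86.3 width 0.497 F [-0.2  0.6 -1.1]
```

```bash
python3 -m jog '1 1 3 0 0 0 1; 1 2 6 0 0 0 1; 1 2 8 0 0 0 1; 1 2 9 0 0 0 1; 1 2 10 0 0 0 1; 1 2 10 0 0 0 1'
python3 -c "
from h import *
go(.578,-.3116,.0295,86.1)"
```

```text
clock: 6.8
ee_pos: [0.5772, -0.3114, 0.0302]
orientation: [-0.103, -3.14, -0.0]
force: [-0.1, 0.2, -1.1]
width: 0.493
gripper_force: 36.2
t 6.8 d mm [-0.8 -0.2  0.7] rv [ 0.    -0.     0.002] j6 -2.1 tcp [ 0.5772 -0.3114  0.0302] yaw 86.2 width 0.493 F [-0.1  0.2 -1.1]
```

```bash
python3 -m jog '-1 0 0.5 0 0 0 1; -1 0 1 0 0 0 1; -1 0 1 0 0 0 1'; python3 -m jog '0 0 0.7 0 0 0 1;0 0 0.7 0 0 0 1'
```

```text
clock: 7.1
ee_pos: [0.578, -0.3115, 0.0299]
orientation: [-0.103, -3.139, 0.0]
force: [-2.5, 0.2, 4.1]
width: 0.497
gripper_force: 36.7
clock: 7.3
ee_pos: [0.578, -0.3115, 0.0298]
orientation: [-0.103, -3.14, 0.0]
force: [-4.5, 0.7, 10.2]
width: 0.495
gripper_force: 37.2
```

```bash
python3 -m jog '0 0 -0.5 0 0 0 0.45; 0 0 -0.5 0 0 0 0.35; 0 0 -0.5 0 0 0 0.3; 0 0 -0.5 0 0 0 0.3;0 0 -1 0 0 0 0.3'
python3 -m jog '0 0 -15 0 0 0 0.3; 0 0 -50 0 0 0 0.3; 0 0 -95 0 0 0 0.3; 0 0 -140 0 0 0 0.2; 0 0 -170 0 0 0 0; 0 0 -180 0 0 0 0'
python3 -c "
from h import *
go(.456,.054,.2,86.1)"
```

```text
clock: 7.8
ee_pos: [0.5783, -0.3114, 0.0294]
orientation: [-0.103, -3.14, -0.0]
force: [0.1, 0.2, -0.1]
width: 0.702
gripper_force: 0.0
clock: 8.4
ee_pos: [0.5804, -0.3128, 0.2153]
orientation: [0.103, 3.133, -0.007]
force: [-0.2, -0.3, -0.2]
width: 1.0
gripper_force: 0.0
t 8.4 d mm [148.3 357.9  12.7] rv [-0.004  0.007  0.002] j6 -2.1 tcp [ 0.5804 -0.3128  0.2153] yaw 86.2 width 1.0 F [-0.2 -0.3 -0.2]
```

```bash
python3 -m jog '16 40 2 0 0 0 0; 34 82 4 0 0 0 0; 52 125 6 0 0 0 0; 70 168 8 0 0 0 0; 88 212 10 0 0 0 0; 106 256 12 0 0 0 0; 124 300 12 0 0 0 0; 140 340 12 0 0 0 0; 148 358 12 0 0 0 0; 148 358 12 0 0 0 0'
python3 -m jog '0 0 0 0 0 0 0; 0 0 0 0 0 0 0'
python3 -c "
from h import *
go(.4563,.055,.027,86.1)
d=snap('wrist');P=d['P'];v,u=np.where((abs(P[...,0]-.456)<.045)&(abs(P[...,1]-.055)<.045)&(P[...,2]>.037)&(P[...,2]<.05))
m(P,(u.min(),v.min(),u.max()+1,v.max()+1),.037,.05,'cup')
"
```

```text
clock: 9.4
ee_pos: [0.4519, 0.0578, 0.1972]
orientation: [-0.098, -3.138, -0.001]
force: [0.5, -0.5, -0.4]
width: 1.002
gripper_force: 0.0
clock: 9.6
ee_pos: [0.4547, 0.0547, 0.1976]
orientation: [0.104, 3.14, -0.001]
force: [-0.3, -0.4, -0.2]
width: 0.998
gripper_force: 0.0
t 9.6 d mm [ -1.5   0.5 170.6] rv [-0.001  0.     0.002] j6 -1.53 tcp [0.4547 0.0547 0.1976] yaw 86.2 width 0.998 F [-0.3 -0.4 -0.2]
cup 638 med [0.4575 0.0551 0.0423] pct ctr [0.4557 0.0552 0.0408] rect [455.7  55.6] [52.4 52.5] 84.1 circ [455.8  55.3] 26.8
```

```bash
python3 -m jog '-1 1 40 0 0 0 0; -1 1 85 0 0 0 0; -1 1 130 0 0 0 0; -1 1 155 0 0 0 0; -1 1 168 0 0 0 0; -1 1 171 0 0 0 0; -1 1 171 0 0 0 0'
python3 -m jog '0 0 0 0 0 0 1; 0 0 0 0 0 0 1; 0 0 0 0 0 0 1; 0 0 0 0 0 0 1; 0 0 0 0 0 0 1; 0 0 0 0 0 0 1; 0 0 0 0 0 0 1' 35
python3 -c "
from h import *
go(.456,.055,.2,86.1)"
```

```text
clock: 10.35
ee_pos: [0.4555, 0.0557, 0.0263]
orientation: [-0.105, -3.139, 0.0]
force: [0.4, 0.0, 0.1]
width: 1.002
gripper_force: 0.0
clock: 11.05
ee_pos: [0.4562, 0.0563, 0.028]
orientation: [0.103, 3.137, -0.001]
force: [-1.4, -1.3, 8.3]
width: 0.617
gripper_force: 34.9
t 11.05 d mm [  -0.3   -1.3 -172. ] rv [-0.     0.003  0.002] j6 -1.53 tcp [0.4562 0.0563 0.028 ] yaw 86.2 width 0.617 F [-1.4 -1.3  8.3]
```

```bash
python3 -m jog '0 0 -10 0 0 0 1; 0 0 -40 0 0 0 1; 0 0 -80 0 0 0 1; 0 0 -120 0 0 0 1; 0 0 -150 0 0 0 1; 0 0 -165 0 0 0 1; 0 0 -170 0 0 0 1'
python3 -c "
from h import *
go(.4807,-.305,.2,86.1)"
```

```text
clock: 11.75
ee_pos: [0.4563, 0.0566, 0.1994]
orientation: [0.103, 3.135, 0.0]
force: [0.4, 1.0, -1.6]
width: 0.614
gripper_force: 37.1
t 11.75 d mm [ -48.  -359.2   -0.4] rv [0.    0.005 0.003] j6 -1.53 tcp [0.4563 0.0566 0.1994] yaw 86.2 width 0.614 F [ 0.4  1.  -1.6]
```

```bash
python3 -m jog '-2 -20 0 0 0 0 1; -8 -60 0 0 0 0 1; -14 -105 0 0 0 0 1; -20 -150 0 0 0 0 1; -26 -195 0 0 0 0 1; -32 -240 0 0 0 0 1; -38 -285 0 0 0 0 1; -43 -325 0 0 0 0 1; -47 -350 0 0 0 0 1; -48 -359 0 0 0 0 1'
python3 -m jog '0 0 0 0 0 0 1; 0 0 0 0 0 0 1;0 0 0 0 0 0 1'
python3 -c "
from h import *
go(.4807,-.305,.046,86.1)"
```

```text
clock: 12.75
ee_pos: [0.4793, -0.3074, 0.196]
orientation: [-0.107, -3.139, 0.001]
force: [0.0, 0.1, 0.1]
width: 0.613
gripper_force: 37.1
clock: 13.05
ee_pos: [0.4792, -0.3031, 0.1964]
orientation: [-0.101, -3.139, -0.002]
force: [-0.1, 0.4, -0.9]
width: 0.612
gripper_force: 37.1
t 13.05 d mm [ -1.8  -2.  150.4] rv [ 0.001 -0.001  0.004] j6 -2.19 tcp [ 0.4792 -0.3031  0.1964] yaw 86.3 width 0.612 F [-0.1  0.4 -0.9]
```

```bash
python3 -m jog '-2 -1 25 0 0 0 1; -2 -2 65 0 0 0 1; -2 -2 105 0 0 0 1; -2 -2 135 0 0 0 1; -2 -2 150 0 0 0 1; -2 -2 155 0 0 0 1; -2 -2 157 0 0 0 1; -2 -2 158 0 0 0 1'
python3 -m jog '0 0 0 0 0 0 1;0 0 0 0 0 0 1'
python3 -c "
from h import *
go(.4807,-.305,.034,86.1)"
```

```text
clock: 13.85
ee_pos: [0.4821, -0.307, 0.0395]
orientation: [0.102, 3.139, -0.002]
force: [-0.2, -0.2, -0.8]
width: 0.614
gripper_force: 37.1
clock: 14.05
ee_pos: [0.482, -0.3074, 0.0397]
orientation: [0.103, 3.138, -0.002]
force: [-0.7, 1.3, -0.8]
width: 0.613
gripper_force: 37.1
t 14.05 d mm [1.4 2.3 5.6] rv [-0.001  0.001  0.002] j6 -2.19 tcp [ 0.482  -0.3074  0.0397] yaw 86.2 width 0.613 F [-0.7  1.3 -0.8]
```

```bash
python3 -m jog '1 2 2 0 0 0 1; 1 2 3.5 0 0 0 1; 1 2 4.5 0 0 0 1; 1 2 4.5 0 0 0 1; 1 2 4.5 0 0 0 1'; python3 -m jog '0 0 0.5 0 0 0 1; 0 0 1 0 0 0 1;0 0 1 0 0 0 1'
python3 -c "
from h import *
go(.4807,-.305,.034,86.1)"
```

```text
clock: 14.55
ee_pos: [0.4804, -0.3049, 0.0341]
orientation: [-0.103, -3.14, -0.0]
force: [-1.7, 0.5, 1.5]
width: 0.613
gripper_force: 37.2
clock: 14.85
ee_pos: [0.4803, -0.3049, 0.034]
orientation: [-0.103, -3.14, 0.0]
force: [-3.8, 2.8, 10.9]
width: 0.612
gripper_force: 37.9
t 14.85 d mm [-0.4 -0.1  0. ] rv [-0.    -0.     0.002] j6 -2.19 tcp [ 0.4803 -0.3049  0.034 ] yaw 86.2 width 0.612 F [-3.8  2.8 10.9]
```

```bash
python3 -m jog '0 0 -0.5 0 0 0 0.35; 0 0 -0.5 0 0 0 0.25; 0 0 -0.5 0 0 0 0.2; 0 0 -0.5 0 0 0 0.2;0 0 -1 0 0 0 0.2'
python3 -m jog '0 0 -15 0 0 0 0.2; 0 0 -50 0 0 0 0.2; 0 0 -95 0 0 0 0.2; 0 0 -140 0 0 0 0.2; 0 0 -190 0 0 0 0; 0 0 -225 0 0 0 0; 0 0 -225 0 0 0 0'
python3 - <<'E'
from h import *
d=snap("wrist","w3.png");np.save("w3P.npy",d["P"])
d=snap("top","top2.png");np.save("t2P.npy",d["P"])
for n,P in(("wrist",np.load("w3P.npy")),("top",d["P"])):
    for nm,c in(("pot",(.5761,-.3116)),("cup",(.4803,-.305))):
        v,u=np.where((abs(P[...,0]-c[0])<.03)&(abs(P[...,1]-c[1])<.03)&(P[...,2]>.04)&(P[...,2]<.056))
        if len(u)>20:m(P,(u.min(),v.min(),u.max()+1,v.max()+1),.041,.056,n+nm)
    v,u=np.where((abs(P[...,0]-.528)<.12)&(abs(P[...,1]+.308)<.085)&(P[...,2]>.06)&(P[...,2]<.075))
    m(P,(u.min(),v.min(),u.max()+1,v.max()+1),.06,.075,n+"lips")
go(.492,.329,.25,-20)
E
```

```text
clock: 15.35
ee_pos: [0.4804, -0.305, 0.0339]
orientation: [-0.103, -3.14, -0.0]
force: [0.4, -0.1, -0.0]
width: 0.8
gripper_force: 0.0
clock: 16.05
ee_pos: [0.4833, -0.3071, 0.2651]
orientation: [0.103, 3.131, -0.011]
force: [0.9, -0.8, -0.9]
width: 1.001
gripper_force: 0.0
wristpot 737 med [ 0.5751 -0.3107  0.0465] pct ctr [ 0.5759 -0.3107  0.045 ] rect [ 576.4 -311.1] [41.4 42.1] 54.2 circ [ 576.8 -311.1] 21.5
wristcup 463 med [ 0.4836 -0.3049  0.0483] pct ctr [ 0.4801 -0.3042  0.0459] rect [ 480.1 -304.3] [52.6 51.8] 41.8 circ [ 480.2 -304.3] 26.7
wristlips 1223 med [ 0.4477 -0.348   0.0675] pct ctr [ 0.5273 -0.3076  0.0653] rect [ 528.2 -307.8] [148.3 212.5] 86.0 circ [ 528.3 -308.5] 126.4
toppot 173 med [ 0.5783 -0.305   0.0461] pct ctr [ 0.5779 -0.3046  0.0464] rect [ 579.6 -304.6] [27.9 43.7] 81.4 circ [ 578.6 -311. ] 22.2
topcup 61 med [ 0.4793 -0.2855  0.0479] pct ctr [ 0.4818 -0.2881  0.0468] rect [ 481.7 -288.1] [18.  49.5] 89.8 circ [ 481.7 -295.1] 24.7
toplips 213 med [ 0.6235 -0.2529  0.0676] pct ctr [ 0.5333 -0.307   0.0668] rect [ 530.  -306.9] [144.1 212.1] 86.0 circ [ 531.1 -306.4] 125.4
t 16.15 d mm [ 30.5 633.5   9.1] rv [-2.000e-03  1.000e-03 -1.288e+00] j6 -2.19 tcp [ 0.4808 -0.3052  0.26  ] yaw 86.2 width 1.0 F [-0.3 -0.4 -0.6]
```

View pics/w3.png

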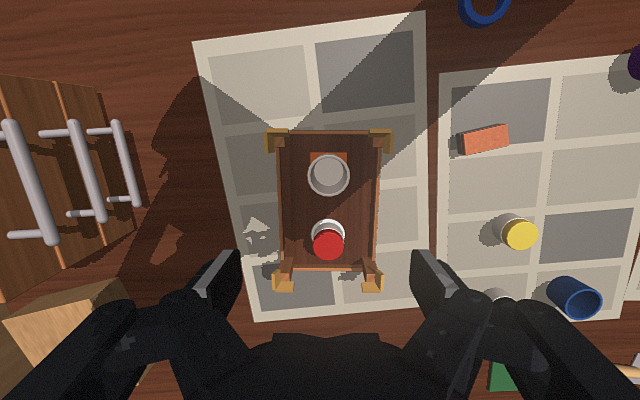

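The base shows the cup at (328,175) and the pot at (328,240), both within 1 mm of their spots. Next is the red tray. Joint 6 must go the other way round, to tool yaw −20°.

```bash
python3 -m jog '2 40 0 0 0 0.14 0; 4 85 0 0 0 0.28 0; 6 130 0 0 0 0.42 0; 8 175 0 0 0 0.56 0; 10 220 0 0 0 0.7 0; 13 265 0 0 0 0.84 0; 16 310 0 0 0 0.98 0; 19 355 0 0 0 1.12 0; 21 400 0 0 0 1.26 0; 23 445 0 0 0 1.4 0'
python3 -m jog '0 0 0 0 0 0 0;0 0 0 0 0 0 0'
python3 -c "
from h import *
go(.492,.329,.2,-20)"
```

```text
clock: 17.15
ee_pos: [0.4853, 0.1318, 0.257]
orientation: [-2.052, -2.376, 0.005]
force: [-0.2, 0.1, 0.2]
width: 1.003
gripper_force: 0.0
clock: 17.35
ee_pos: [0.4856, 0.1309, 0.2572]
orientation: [-2.04, -2.386, 0.005]
force: [-0.7, -0.3, -0.3]
width: 0.999
gripper_force: 0.0
t 17.35 d mm [194.7  37.3  57. ] rv [-0.004  0.001  0.505] j6 -0.03 tcp [0.4856 0.1309 0.2572] yaw 8.9 width 0.999 F [-0.7 -0.3 -0.3]
```

```bash
python3 -m jog '45 9 10 0 0 0.13 0; 90 18 20 0 0 0.26 0; 135 26 30 0 0 0.38 0; 170 33 34 0 0 0.48 0; 190 37 37 0 0 0.505 0; 195 37 37 0 0 0.505 0; 195 37 37 0 0 0.505 0; 195 37 37 0 0 0.505 0'
python3 - <<'E'
from h import *
d=snap("wrist","w4.png");P=d["P"]
v,u=np.where((abs(P[...,0]-.492)<.11)&(abs(P[...,1]-.329)<.11)&(P[...,2]>.016)&(P[...,2]<.065))
b=(u.min(),v.min(),u.max()+1,v.max()+1)
m(P,b,.017,.07,"tray");m(P,b,.053,.07,"grip")
go(.492,.329,.036,-20)
E
```

```text
clock: 18.15
ee_pos: [0.4941, 0.3268, 0.2217]
orientation: [2.577, 1.796, -0.002]
force: [0.0, 0.6, 0.3]
width: 0.998
gripper_force: 0.0
tray 2781 med [0.4944 0.336  0.0206] pct ctr [0.4924 0.33   0.0374] rect [491.8 329.1] [124.9 188.4] 70.1 circ [491.8 329.8] 111.6
grip 483 med [0.492  0.3304 0.0564] pct ctr [0.4919 0.3297 0.0561] rect [491.9 329.5] [58.9 10. ] 70.0 circ [491.6 329.7] 29.5
t 18.2 d mm [  1.4  -2.8 186. ] rv [-0.     0.001 -0.005] j6 0.82 tcp [0.4942 0.3269 0.222 ] yaw -20.3 width 1.002 F [ 0.  -0.4 -0.1]
```

View pics/w4.png

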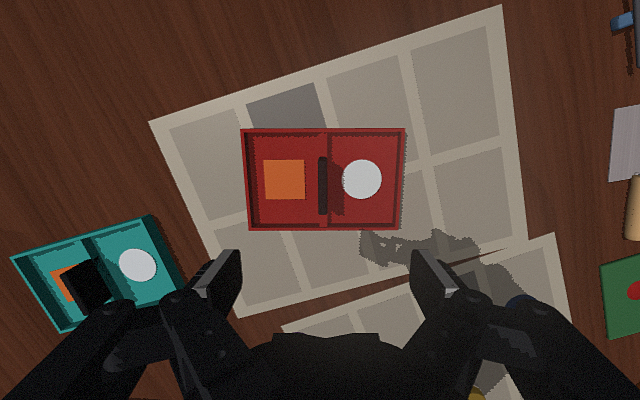

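```bash
python3 -m jog '1 -2 40 0 0 0 0; 1 -2 85 0 0 0 0; 1 -2 130 0 0 0 0; 1 -2 160 0 0 0 0; 1 -2 176 0 0 0 0; 1 -2 181 0 0 0 0; 1 -2 181 0 0 0 0;1 -2 181 0 0 0 0'
python3 -c "
from h import *
go(.4919,.3294,.041,-20)"
```

```text
clock: 19.0
ee_pos: [0.4935, 0.3302, 0.0423]
orientation: [2.577, 1.796, 0.003]
force: [0.1, -0.1, 0.3]
width: 0.997
gripper_force: 0.0
t 19.0 d mm [-1.3 -1.3  1.3] rv [ 0.001 -0.001 -0.005] j6 0.83 tcp [0.4935 0.3302 0.0423] yaw -20.3 width 0.997 F [ 0.1 -0.1  0.3]
```

```bash
python3 -m jog '-1 -1 1 0 0 -0.005 0.3; -1 -1 1 0 0 -0.005 0.6; -1 -1 1 0 0 -0.005 1; -1 -1 1 0 0 -0.005 1; -1 -1 1 0 0 -0.005 1; -1 -1 1 0 0 -0.005 1; -1 -1 1 0 0 -0.005 1; -1 -1 1 0 0 -0.005 1; -1 -1 1 0 0 -0.005 1; -1 -1 1 0 0 -0.005 1' 40
python3 -m jog '0 0 0 0 0 0 1; 0 0 0 0 0 0 1; 0 0 0 0 0 0 1' 90
python3 -c "
from h import *
go(.4919,.3294,.041,-20)"
```

```text
clock: 20.0
ee_pos: [0.4915, 0.3298, 0.0403]
orientation: [2.573, 1.803, 0.001]
force: [-0.3, -0.8, 4.8]
width: 0.109
gripper_force: 40.0
clock: 20.3
ee_pos: [0.4916, 0.3299, 0.0405]
orientation: [2.573, 1.803, 0.001]
force: [-0.6, -0.2, 5.9]
width: 0.098
gripper_force: 88.9
t 20.3 d mm [-0.3  0.4 -0.5] rv [ 0.001 -0.001  0.001] j6 0.82 tcp [0.4916 0.3299 0.0405] yaw -20.0 width 0.098 F [-0.6 -0.2  5.9]
```

```bash
python3 -m jog '0 0 -5 0 0 0 1; 0 0 -15 0 0 0 1; 0 0 -35 0 0 0 1; 0 0 -65 0 0 0 1; 0 0 -95 0 0 0 1; 0 0 -125 0 0 0 1; 0 0 -150 0 0 0 1; 0 0 -165 0 0 0 1; 0 0 -170 0 0 0 1;0 0 -170 0 0 0 1'
python3 - <<'E'
from h import *
d=snap("wrist","w5.png");P=d["P"];s=monitor.sense();z=s["ee_pos"][2]
q=P.reshape(-1,3);k=(abs(q[:,2]-(z-.0405+.02))<.006)&(np.hypot(*(q[:,:2]-s["ee_pos"][:2]).T)<.125);q=q[k]
A=np.c_[q[:,:2]-s["ee_pos"][:2],np.ones(len(q))];c=np.linalg.lstsq(A,q[:,2],rcond=None)[0]
print(len(q),"tilt deg",np.degrees(c[:2]).round(2),"rim above tcp",(c[2]-z).round(4))
print(cv2.minAreaRect((q[:,:2]*1000).astype(np.float32)))
go(.5282,-.308,.21,-3.9)
E
```

```text
clock: 21.3
ee_pos: [0.4912, 0.3297, 0.2106]
orientation: [2.573, 1.803, 0.001]
force: [-0.2, -0.2, -2.5]
width: 0.095
gripper_force: 88.1
9185 tilt deg [0.27 0.67] rim above tcp -0.0207
((491.6496887207031, 329.4907531738281), (124.1059799194336, 189.33737182617188), 69.98084259033203)
t 21.35 d mm [-5.863e+02  2.528e+02 -1.000e-01] rv [-0.001  0.001 -0.28 ] j6 0.82 tcp [0.4907 0.3294 0.2097] yaw -20.0 width 0.098 F [ 1.2 -0.2 -3.5]
```

View pics/w5.png

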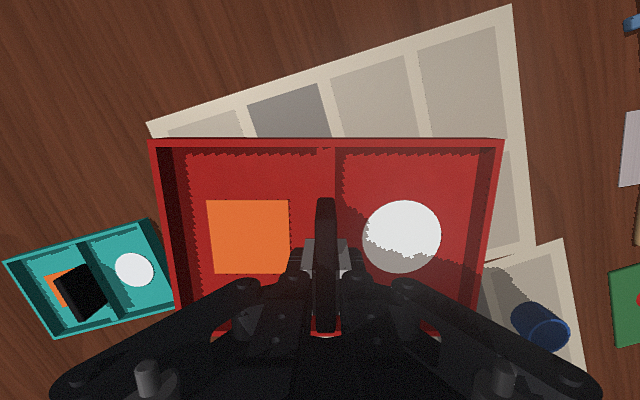

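```bash
python3 -m jog '-15 6 0 0 0 -0.01 1; -40 17 0 0 0 -0.02 1; -70 30 0 0 0 -0.04 1; -105 45 0 0 0 -0.06 1; -140 60 0 0 0 -0.08 1; -175 75 0 0 0 -0.1 1; -210 91 0 0 0 -0.12 1; -245 106 0 0 0 -0.14 1; -280 121 0 0 0 -0.16 1; -315 136 0 0 0 -0.18 1'
python3 -c "
from h import *
go(.5282,-.308,.21,-3.9)"
```

```text
clock: 22.35
ee_pos: [0.5104, -0.0142, 0.2087]
orientation: [-2.398, -2.027, 0.003]
force: [0.8, -0.2, -2.9]
width: 0.096
gripper_force: 88.0
t 22.35 d mm [-286.8   66.6   -1.5] rv [-0.003 -0.    -0.099] j6 0.0 tcp [ 0.5104 -0.0142  0.2087] yaw -9.6 width 0.096 F [ 0.8 -0.2 -2.9]
```

```bash
python3 -m jog '-35 8 0 0 0 -0.01 1; -70 16 0 0 0 -0.03 1; -105 24 0 0 0 -0.05 1; -140 32 0 0 0 -0.06 1; -175 41 0 0 0 -0.08 1; -210 49 0 0 0 -0.1 1; -240 56 0 0 0 -0.1 1; -265 62 0 0 0 -0.1 1; -280 65 0 0 0 -0.1 1; -287 67 0 0 0 -0.1 1'
python3 -m jog '0 0 0 0 0 0 1;0 0 0 0 0 0 1;0 0 0 0 0 0 1;0 0 0 0 0 0 1'
python3 - <<'E'
from h import *
d=snap("wrist","w6.png");P=d["P"];s=monitor.sense();z=s["ee_pos"][2]
q=P.reshape(-1,3);k=(abs(q[:,2]-(z-.0405+.02))<.006)&(np.hypot(*(q[:,:2]-s["ee_pos"][:2]).T)<.125);q=q[k]
A=np.c_[q[:,:2]-s["ee_pos"][:2],np.ones(len(q))];c=np.linalg.lstsq(A,q[:,2],rcond=None)[0]
print(len(q),"tilt deg",np.degrees(c[:2]).round(2))
print(cv2.minAreaRect((q[:,:2]*1000).astype(np.float32)))
q=P.reshape(-1,3);q=q[(q[:,2]>.06)&(q[:,2]<.075)&(abs(q[:,0]-.528)<.12)&(abs(q[:,1]+.308)<.085)];print(len(q),q.min(0),q.max(0))
go(.5282,-.308,.11,-3.9)
E
```

```text
clock: 23.35
ee_pos: [0.5289, -0.3078, 0.2088]
orientation: [-2.296, -2.141, 0.001]
force: [0.3, -0.1, -2.6]
width: 0.1
gripper_force: 87.9
clock: 23.75
ee_pos: [0.5296, -0.3059, 0.2103]
orientation: [-2.295, -2.145, -0.0]
force: [0.4, 0.0, -3.1]
width: 0.098
gripper_force: 87.9
8725 tilt deg [0.03 0.65]
((530.0689086914062, -306.2035827636719), (124.29639434814453, 189.59107971191406), 86.110595703125)
722 [ 0.42689484 -0.25527533  0.06003668] [ 0.63866433 -0.22769994  0.0712397 ]
t 23.8 d mm [ -2.   -1.3 100.3] rv [0.    0.    0.001] j6 -0.57 tcp [ 0.5296 -0.3061  0.2103] yaw -3.9 width 0.098 F [-0.1 -0.4 -3.1]
```

```bash
python3 -m jog '-2 -2 15 0 0 0 1; -2 -2 40 0 0 0 1; -2 -2 65 0 0 0 1; -2 -2 82 0 0 0 1; -2 -2 92 0 0 0 1; -2 -2 95 0 0 0 1; -2 -2 95 0 0 0 1;-2 -2 95 0 0 0 1;-2 -2 95 0 0 0 1'
python3 -c "
from h import *
go(.5277,-.3079,.0965,-3.9)"
```

```text
clock: 24.7
ee_pos: [0.5281, -0.3093, 0.1162]
orientation: [2.294, 2.143, 0.0]
force: [-0.3, 0.0, -3.2]
width: 0.098
gripper_force: 87.9
t 24.7 d mm [ 1.4 -0.5 19.7] rv [ 0.002  0.001 -0.   ] j6 -0.57 tcp [ 0.5281 -0.3093  0.1162] yaw -3.9 width 0.098 F [-0.3  0.  -3.2]
```

```bash
python3 -m jog '1 0 3 0 0 0 1; 1 0 6 0 0 0 1; 1 0 9 0 0 0 1; 1 0 12 0 0 0 1; 1 0 14 0 0 0 1; 1 0 16 0 0 0 1; 1 0 17 0 0 0 1;1 0 17 0 0 0 1'
python3 -c "
from h import *
go(.5277,-.3079,.0965,-3.9)"
```

```text
clock: 25.5
ee_pos: [0.5274, -0.3078, 0.098]
orientation: [-2.296, -2.144, 0.0]
force: [-0.3, 0.7, -2.8]
width: 0.099
gripper_force: 87.9
t 25.5 d mm [-0.1  0.3  1.5] rv [-0. -0. -0.] j6 -0.57 tcp [ 0.5274 -0.3078  0.098 ] yaw -3.9 width 0.099 F [-0.3  0.7 -2.8]
```

```bash
python3 -m jog '0 0 0.5 0 0 0 1; 0 0 1 0 0 0 1; 0 0 1.3 0 0 0 1;0 0 1.3 0 0 0 1'; python3 -m jog '0 0 0.7 0 0 0 1;0 0 1 0 0 0 1;0 0 1 0 0 0 1'
```

```text
clock: 25.9
ee_pos: [0.5275, -0.3078, 0.0968]
orientation: [2.296, 2.144, -0.0]
force: [-0.4, 0.4, -3.0]
width: 0.098
gripper_force: 87.9
clock: 26.2
ee_pos: [0.5276, -0.3079, 0.0965]
orientation: [2.296, 2.144, -0.0]
force: [-2.2, 1.2, 5.0]
width: 0.098
gripper_force: 89.1
```

```bash
python3 -m jog '0 0 0.6 0 0 0 1;0 0 0.6 0 0 0 1'; python3 -m jog '0 0 0 0 0 0 0.85; 0 0 0 0 0 0 0.7; 0 0 -1 0 0 0 0.6; 0 0 -1 0 0 0 0.6; 0 0 -10 0 0 0 0.6;0 0 -35 0 0 0 0.5; 0 0 -80 0 0 0 0.3; 0 0 -125 0 0 0 0; 0 0 -155 0 0 0 0; 0 0 -160 0 0 0 0' 35
python3 - <<'E'
from h import *
d=snap("wrist","w7.png");P=d["P"];np.save("w7P.npy",P);np.save("w7i.npy",d["pixels"])
q=P.reshape(-1,3);k=(q[:,2]>.070)&(q[:,2]<.083)&(abs(q[:,0]-.528)<.103)&(abs(q[:,1]+.308)<.07);q=q[k]
A=np.c_[q[:,:2]-[.528,-.308],np.ones(len(q))];c=np.linalg.lstsq(A,q[:,2],rcond=None)[0]
print(len(q),"tilt deg",np.degrees(c[:2]).round(2),"z",c[2].round(4))
print(cv2.minAreaRect((q[:,:2]*1000).astype(np.float32)))
go(.4509,-.0993,.2,9.8)
go(.5805,-.048,.2,86.1)
E
```

```text
clock: 26.4
ee_pos: [0.5276, -0.308, 0.0965]
orientation: [2.295, 2.144, -0.0]
force: [-2.6, 2.8, 9.9]
width: 0.099
gripper_force: 90.0
clock: 27.4
ee_pos: [0.5297, -0.3094, 0.2609]
orientation: [2.289, 2.138, 0.002]
force: [1.3, -0.4, 0.2]
width: 0.998
gripper_force: 0.0
2844 tilt deg [0.01 0.36] z 0.0757
((528.255126953125, -306.8988037109375), (133.31614685058594, 197.83853149414062), 88.72848510742188)
t 27.45 d mm [204.1 -92.6  58. ] rv [ 0.005  0.004 -0.239] j6 -0.57 tcp [ 0.529  -0.309   0.2592] yaw -3.9 width 0.998 F [ 0.5 -0.5  0.9]
t 27.45 d mm [264.1  33.2  58.5] rv [ 7.000e-03 -1.000e-03  1.571e+00] j6 -0.57 tcp [ 0.529  -0.309   0.2592] yaw -3.9 width 0.998 F [ 0.5 -0.5  0.9]
```

View pics/w7.png

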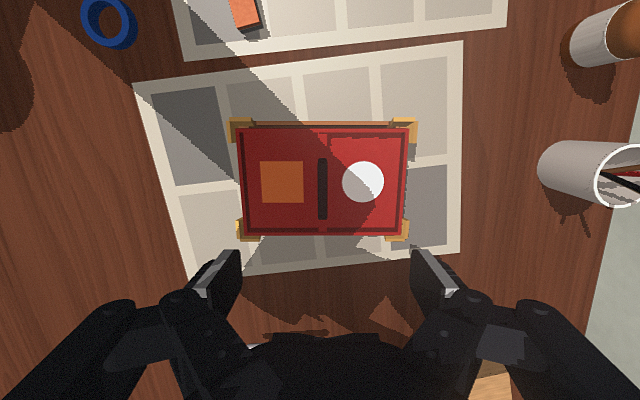

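The tray sits inside the lips, level at rim z 0.0757 (0.076 expected), with its white spot at (362,181) and orange at (282,182). Next is the block.

```bash
python3 - <<'E'
from spots import *
spots(np.load("w7i.npy"),np.load("w7P.npy"),(242,135,405,232),.055,.066,150)
E
python3 -m jog '35 -16 10 0 0 -0.04 0; 75 -34 20 0 0 -0.1 0; 115 -52 30 0 0 -0.16 0; 155 -70 40 0 0 -0.22 0; 190 -86 50 0 0 -0.239 0; 204 -93 58 0 0 -0.239 0; 204 -93 58 0 0 -0.239 0; 204 -93 58 0 0 -0.239 0; 204 -93 58 0 0 -0.239 0'
python3 - <<'E'
from h import *
d=snap("wrist");P=d["P"]
v,u=np.where((abs(P[...,0]-.451)<.045)&(abs(P[...,1]+.1)<.045)&(P[...,2]>.021)&(P[...,2]<.03))
m(P,(u.min(),v.min(),u.max()+1,v.max()+1),.0215,.03,'block')
go(.4509,-.0993,.018,9.8)
E
```

```text
white 1342 mean [ 0.5757 -0.3103  0.0649] rect [ 569.9 -284.3] [ 49.1 104.7] 13.2
orange 1788 mean [ 0.4804 -0.3042  0.0629] rect [ 487.6 -281.7] [110.5  60.9] 71.5
dist 82.4 yaw -1.79 ctr [ 528.7 -283. ]
clock: 28.35
ee_pos: [0.4501, -0.0995, 0.1976]
orientation: [2.024, 2.4, 0.0]
force: [-0.2, -0.4, -1.1]
width: 0.999
gripper_force: 0.0
block 1251 med [ 0.4507 -0.0988  0.0246] pct ctr [ 0.4508 -0.0998  0.0245] rect [451.1 -99.8] [27.7 55.6] 9.0 circ [ 450.8 -100.1] 30.7
t 28.4 d mm [  0.3   0.7 179.6] rv [ 0.001  0.001 -0.002] j6 -0.54 tcp [ 0.45   -0.0995  0.1976] yaw 9.7 width 1.004 F [0.3 0.6 0.4]
```

```bash
python3 -m jog '0 1 40 0 0 0 0.2; 0 1 85 0 0 0 0.4; 0 1 125 0 0 0 0.5; 0 1 150 0 0 0 0.5; 0 1 165 0 0 0 0.5; 0 1 170 0 0 0 0.5; 0 1 172 0 0 0 0.5;0 1 172 0 0 0 0.5'
python3 -m jog '0 0 2 0 0 0 0.5; 0 0 4 0 0 0 0.5; 0 0 5 0 0 0 0.5; 0 0 6 0 0 0 0.5; 0 0 6 0 0 0 0.5'
python3 -c "
from h import *
go(.451,-.0996,.018,9.6)"
```

```text
clock: 29.2
ee_pos: [0.4505, -0.0985, 0.0257]
orientation: [2.024, 2.401, 0.0]
force: [-1.7, -0.2, 0.6]
width: 0.499
gripper_force: 0.0
clock: 29.7
ee_pos: [0.4496, -0.0978, 0.0193]
orientation: [2.024, 2.403, -0.0]
force: [-0.2, -0.4, 0.2]
width: 0.497
gripper_force: 0.0
t 29.7 d mm [-2.   1.1  1.3] rv [-0.     0.     0.003] j6 -0.54 tcp [ 0.4496 -0.0978  0.0193] yaw 9.8 width 0.497 F [-0.2 -0.4  0.2]
```

```bash
python3 -m jog '-2 1 1 0 0 0 0.5; -2 1 2 0 0 0 0.5; -2 1 3 0 0 0 0.5; -2 1 3 0 0 0 0.5'
python3 -m jog '0 0 0 0 0 0 1; 0 0 0 0 0 0 1; 0 0 0 0 0 0 1; 0 0 0 0 0 0 1; 0 0 0 0 0 0 1;0 0 0 0 0 0 1' 35
python3 -c "
from h import *
go(.451,-.0996,.2,9.6)"
```

```text
clock: 30.1
ee_pos: [0.4508, -0.0996, 0.0161]
orientation: [-2.024, -2.402, 0.0]
force: [-0.2, 0.4, -0.4]
width: 0.497
gripper_force: 0.0
clock: 30.7
ee_pos: [0.451, -0.0996, 0.0163]
orientation: [2.024, 2.403, -0.0]
force: [0.6, -0.3, 2.0]
width: 0.321
gripper_force: 35.1
t 30.7 d mm [  -0.     0.  -183.7] rv [-0.     0.     0.003] j6 -0.54 tcp [ 0.451  -0.0996  0.0163] yaw 9.8 width 0.321 F [ 0.6 -0.3  2. ]
```

```bash
python3 -m jog '0 0 -8 0 0 0 1; 0 0 -30 0 0 0 1; 0 0 -70 0 0 0 1; 0 0 -110 0 0 0 1; 0 0 -150 0 0 0 1; 0 0 -175 0 0 0 1; 0 0 -184 0 0 0 1;0 0 -184 0 0 0 1'
python3 -c "
from h import *
go(.4803,-.3045,.2,86.1)"
```

```text
clock: 31.5
ee_pos: [0.4515, -0.0998, 0.2012]
orientation: [2.022, 2.401, 0.001]
force: [0.9, 0.1, -2.3]
width: 0.321
gripper_force: 34.8
t 31.5 d mm [-206.6   -6.4    1.5] rv [ 1.000e-03  3.000e-03 -1.332e+00] j6 -0.54 tcp [ 0.4515 -0.0998  0.2012] yaw 9.8 width 0.321 F [ 0.9  0.1 -2.3]
```

```bash
python3 -m jog '-18 -1 0 0 0 -0.12 1; -40 -1 0 0 0 -0.26 1; -64 -2 0 0 0 -0.4 1; -88 -2 0 0 0 -0.54 1; -112 -3 0 0 0 -0.68 1; -136 -4 0 0 0 -0.82 1; -160 -5 0 0 0 -0.96 1; -184 -6 0 0 0 -1.1 1; -200 -6 0 0 0 -1.22 1; -207 -6 0 0 0 -1.332 1'
python3 -m jog '0 0 0 0 0 0 1;0 0 0 0 0 0 1;0 0 0 0 0 0 1;0 0 0 0 0 0 1'
python3 - <<'E'
from h import *
d=snap("wrist","w8.png");P=d["P"];q=P.reshape(-1,3);q=q[(abs(q[:,2]-.2087)<.004)&(abs(q[:,0]-.48)<.04)&(abs(q[:,1]+.3045)<.03)]
print(len(q),cv2.minAreaRect((q[:,:2]*1000).astype(np.float32)))
go(.4803,-.3045,.09,86.1)
E
```

```text
clock: 32.5
ee_pos: [0.4794, -0.3056, 0.1975]
orientation: [-0.101, -3.137, -0.003]
force: [0.1, -0.5, -0.8]
width: 0.321
gripper_force: 34.8
clock: 32.9
ee_pos: [0.4799, -0.3038, 0.1998]
orientation: [-0.108, -3.139, -0.001]
force: [-0.3, -0.1, -1.0]
width: 0.321
gripper_force: 34.8
6358 ((481.1292419433594, -303.5141296386719), (54.55196762084961, 57.04827117919922), 85.46821594238281)
t 32.95 d mm [ -0.3  -0.5 110.1] rv [ 0. -0. -0.] j6 -2.19 tcp [ 0.4801 -0.304   0.2001] yaw 86.1 width 0.319 F [ 0.   0.8 -0.8]
```

View pics/w8.png

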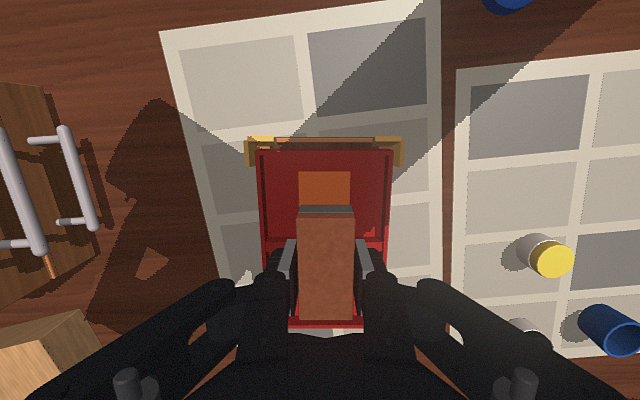

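The block sits square in the hand, terracotta face up, over the orange spot (325,190). Lowering now.

```bash
python3 -m jog '0 -1 20 0 0 0 1; 0 -1 50 0 0 0 1; 0 -1 80 0 0 0 1; 0 -1 100 0 0 0 1; 0 -1 112 0 0 0 1; 0 -1 116 0 0 0 1; 0 -1 118 0 0 0 1;0 -1 118 0 0 0 1;0 -1 118 0 0 0 1;0 -1 118 0 0 0 1'
python3 -c "
from h import *
go(.4799,-.3045,.0763,86.1)"
```

```text
clock: 33.95
ee_pos: [0.4806, -0.306, 0.0831]
orientation: [0.107, 3.139, -0.002]
force: [-0.2, -0.2, -0.6]
width: 0.322
gripper_force: 34.8
t 33.95 d mm [0.8 1.5 6.8] rv [-0.001  0.001 -0.   ] j6 -2.19 tcp [ 0.4806 -0.306   0.0831] yaw 86.1 width 0.322 F [-0.2 -0.2 -0.6]
```

```bash
python3 -m jog '1 1 2 0 0 0 1; 1 1.5 4 0 0 0 1; 1 1.5 5 0 0 0 1; 1 1.5 5.5 0 0 0 1; 1 1.5 5.5 0 0 0 1'; python3 -m jog '0 0 0.5 0 0 0 1; 0 0 1 0 0 0 1;0 0 1 0 0 0 1'; python3 -m jog '0 0 0.5 0 0 0 1;0 0 0.5 0 0 0 1'
```

```text
clock: 34.45
ee_pos: [0.4791, -0.304, 0.0766]
orientation: [-0.107, -3.139, -0.0]
force: [-0.5, -0.5, -0.4]
width: 0.321
gripper_force: 34.8
clock: 34.75
ee_pos: [0.4793, -0.3041, 0.0763]
orientation: [0.107, 3.14, -0.0]
force: [-0.8, 1.3, 5.4]
width: 0.321
gripper_force: 35.5
clock: 34.95
ee_pos: [0.4793, -0.3041, 0.0763]
orientation: [0.107, 3.139, -0.001]
force: [-2.7, 1.9, 9.0]
width: 0.317
gripper_force: 36.1
```

```bash
python3 -m jog '0 0 -0.5 0 0 0 0.6; 0 0 -0.5 0 0 0 0.5; 0 0 -0.5 0 0 0 0.5; 0 0 -1 0 0 0 0.5; 0 0 -15 0 0 0 0.5; 0 0 -45 0 0 0 0.4; 0 0 -85 0 0 0 0.2; 0 0 -115 0 0 0 0; 0 0 -125 0 0 0 0;0 0 -125 0 0 0 0'
python3 - <<'E'
from h import *
d=snap("wrist","w9.png");P=d["P"]
v,u=np.where((abs(P[...,0]-.48)<.04)&(abs(P[...,1]+.3045)<.03)&(P[...,2]>.08)&(P[...,2]<.095))
m(P,(u.min(),v.min(),u.max()+1,v.max()+1),.081,.095,'block')
go(.5805,-.048,.2,86.1)
E
```

```text
clock: 35.95
ee_pos: [0.4801, -0.3047, 0.2017]
orientation: [0.107, 3.137, -0.003]
force: [0.2, -0.3, -0.2]
width: 0.995
gripper_force: 0.0
block 1790 med [ 0.4787 -0.3037  0.0846] pct ctr [ 0.48   -0.3036  0.0846] rect [ 480.2 -303.7] [27.9 55.5] 85.8 circ [ 480.2 -303.3] 30.5
t 36.0 d mm [-83.6 262.3   0. ] rv [-0.  0. -0.] j6 -2.19 tcp [ 0.4792 -0.304   0.2001] yaw 86.1 width 1.0 F [-0.2 -0.4 -0.1]
```

```bash
python3 -m jog '-13 40 0 0 0 0 0; -27 85 0 0 0 0 0; -41 130 0 0 0 0 0; -55 175 0 0 0 0 0; -70 220 0 0 0 0 0; -80 250 0 0 0 0 0; -84 262 0 0 0 0 0; -84 262 0 0 0 0 0;-84 262 0 0 0 0 0;-84 262 0 0 0 0 0'
python3 - <<'E'
from h import *
d=snap("wrist");P=d["P"]
v,u=np.where((abs(P[...,0]-.58)<.035)&(abs(P[...,1]+.048)<.035)&(P[...,2]>.037)&(P[...,2]<.05))
m(P,(u.min(),v.min(),u.max()+1,v.max()+1),.037,.05,'yel')
go(.5805,-.048,.024,86.1)
E
```

```text
clock: 37.0
ee_pos: [0.5801, -0.0499, 0.1996]
orientation: [-0.109, -3.138, 0.001]
force: [-0.6, -0.5, 0.6]
width: 1.001
gripper_force: 0.0
yel 1227 med [ 0.5799 -0.0478  0.0405] pct ctr [ 0.5805 -0.0477  0.0403] rect [580.6 -47.8] [41.5 42. ] 16.5 circ [580.9 -47.8] 21.4
t 37.05 d mm [ -0.3   2.  175.9] rv [-0.    -0.001 -0.002] j6 -1.7 tcp [ 0.5802 -0.0499  0.1999] yaw 86.0 width 1.0 F [-0.2  0.2 -0.4]
```

```bash
python3 -m jog '0 2 40 0 0 0 0; 0 2 85 0 0 0 0; 0 2 130 0 0 0 0; 0 2 158 0 0 0 0; 0 2 172 0 0 0 0; 0 2 176 0 0 0 0; 0 2 176 0 0 0 0; 0 2 176 0 0 0 0'
python3 -c "
from h import *
go(.5807,-.0478,.024,86.1)"
python3 -m jog '0 0 0 0 0 0 1; 0 0 0 0 0 0 1; 0 0 0 0 0 0 1; 0 0 0 0 0 0 1; 0 0 0 0 0 0 1; 0 0 0 0 0 0 1; 0 0 0 0 0 0 1;0 0 0 0 0 0 1' 35
python3 -c "
from h import *
go(.5807,-.0478,.2,86.1)"
python3 -m jog '0 0 -8 0 0 0 1; 0 0 -30 0 0 0 1; 0 0 -70 0 0 0 1; 0 0 -110 0 0 0 1; 0 0 -150 0 0 0 1; 0 0 -180 0 0 0 1; 0 0 -190 0 0 0 1;0 0 -190 0 0 0 1'
python3 -c "
from h import *
go(.5769,-.3111,.215,86.1)"
```

```text
clock: 37.85
ee_pos: [0.5824, -0.0469, 0.0258]
orientation: [0.107, 3.137, -0.001]
force: [0.2, 0.5, 0.3]
width: 0.998
gripper_force: 0.0
t 37.85 d mm [ 1.6 -1.   1.8] rv [-0.     0.003 -0.   ] j6 -1.7 tcp [ 0.5824 -0.0469  0.0258] yaw 86.1 width 0.998 F [0.2 0.5 0.3]
clock: 38.65
ee_pos: [0.5815, -0.0465, 0.0252]
orientation: [0.107, 3.139, -0.001]
force: [-1.3, -0.5, 6.1]
width: 0.495
gripper_force: 35.1
t 38.65 d mm [   0.5   -1.4 -174.8] rv [-0.     0.001  0.   ] j6 -1.7 tcp [ 0.5815 -0.0465  0.0252] yaw 86.1 width 0.495 F [-1.3 -0.5  6.1]
clock: 39.45
ee_pos: [0.5818, -0.0465, 0.2158]
orientation: [0.107, 3.137, -0.001]
force: [-0.1, -0.1, -1.5]
width: 0.497
gripper_force: 36.1
t 39.45 d mm [ -13.1 -264.3    1. ] rv [-0.001  0.003  0.   ] j6 -1.7 tcp [ 0.5818 -0.0465  0.2158] yaw 86.1 width 0.497 F [-0.1 -0.1 -1.5]
```

```bash
python3 -m jog '-1 -20 0 0 0 0 1; -3 -55 0 0 0 0 1; -5 -95 0 0 0 0 1; -7 -135 0 0 0 0 1; -9 -175 0 0 0 0 1; -11 -215 0 0 0 0 1; -12 -245 0 0 0 0 1; -13 -260 0 0 0 0 1;-13 -264 0 0 0 0 1;-13 -264 0 0 0 0 1'
python3 -m jog '0 0 0 0 0 0 1;0 0 0 0 0 0 1;0 0 30 0 0 0 1;0 0 65 0 0 0 1;0 0 95 0 0 0 1;0 0 112 0 0 0 1;0 0 118 0 0 0 1;0 0 119 0 0 0 1;0 0 119 0 0 0 1;0 0 119 0 0 0 1'
python3 -c "
from h import *
go(.577,-.3111,.0852,86.1)"
```

```text
clock: 40.45
ee_pos: [0.5754, -0.3098, 0.2129]
orientation: [-0.108, -3.138, -0.003]
force: [1.4, -0.0, -0.5]
width: 0.495
gripper_force: 36.1
clock: 41.45
ee_pos: [0.577, -0.3111, 0.0967]
orientation: [0.106, 3.138, -0.002]
force: [0.5, 0.3, -0.9]
width: 0.492
gripper_force: 36.1
t 41.45 d mm [-0.  -0.  11.5] rv [-0.001  0.002  0.   ] j6 -2.1 tcp [ 0.577  -0.3111  0.0967] yaw 86.1 width 0.492 F [ 0.5  0.3 -0.9]
```

```bash
python3 -m jog '0 0 3 0 0 0 1; 0 0 6 0 0 0 1; 0 0 8 0 0 0 1; 0 0 9 0 0 0 1; 0 0 10 0 0 0 1;0 0 10 0 0 0 1;0 0 10 0 0 0 1'
python3 -c "
from h import *
go(.577,-.3111,.0852,86.1)"
```

```text
clock: 42.15
ee_pos: [0.576, -0.3107, 0.0853]
orientation: [-0.107, -3.14, 0.0]
force: [-1.7, 0.2, 0.7]
width: 0.495
gripper_force: 36.2
t 42.15 d mm [-1.1 -0.4  0.1] rv [-0. -0. -0.] j6 -2.1 tcp [ 0.576  -0.3107  0.0853] yaw 86.1 width 0.495 F [-1.7  0.2  0.7]
```

```bash
python3 -m jog '0 0 -1 0 0 0 1; -1 0 -1 0 0 0 1; -1 0 0 0 0 0 1; -1 0 0.7 0 0 0 1; -1 0 1 0 0 0 1;-1 0 1 0 0 0 1'
python3 -m jog '0 0 -0.5 0 0 0 0.45; 0 0 -0.5 0 0 0 0.35; 0 0 -0.5 0 0 0 0.3; 0 0 -0.5 0 0 0 0.3; 0 0 -1 0 0 0 0.3; 0 0 -12 0 0 0 0.3; 0 0 -45 0 0 0 0.3; 0 0 -90 0 0 0 0.2; 0 0 -135 0 0 0 0;0 0 -150 0 0 0 0'
python3 -m jog '30 0 0 0 0 0 0; 70 0 0 0 0 0 0; 80 0 0 0 0 0 0; 80 0 0 0 0 0 0'
python3 - <<'E'
from h import *
d=snap("wrist","w10.png");P=d["P"]
for nm,c,a,b in(("pot",(.576,-.311),.091,.11),("block",(.48,-.304),.081,.095)):
    v,u=np.where((abs(P[...,0]-c[0])<.035)&(abs(P[...,1]-c[1])<.032)&(P[...,2]>a)&(P[...,2]<b))
    m(P,(u.min(),v.min(),u.max()+1,v.max()+1),a,b,nm)
snap("scene","scene2.png");print(monitor.sense()["clock"])
a=cv2.imread("pics/w10.png");b=cv2.imread("pics/scene2.png")[200:400,180:400]
cv2.imwrite("pics/fin.png",np.hstack([a[60:360,220:520],cv2.resize(b,(330,300))]))
E
```

```text
clock: 42.75
ee_pos: [0.5774, -0.3109, 0.0853]
orientation: [0.107, 3.139, -0.001]
force: [-1.7, 0.9, 6.1]
width: 0.493
gripper_force: 36.9
clock: 43.75
ee_pos: [0.5794, -0.3123, 0.2409]
orientation: [0.107, 3.132, -0.008]
force: [0.9, 0.1, -0.2]
width: 0.998
gripper_force: 0.0
clock: 44.15
ee_pos: [0.4959, -0.3051, 0.2351]
orientation: [0.109, 3.14, -0.0]
force: [0.2, 1.4, 0.3]
width: 1.001
gripper_force: 0.0
pot 1268 med [ 0.5738 -0.3101  0.1005] pct ctr [ 0.5758 -0.3103  0.0969] rect [ 576.2 -310.1] [42.2 42.1] 59.9 circ [ 576.3 -310.5] 21.6
block 1516 med [ 0.4795 -0.3036  0.0846] pct ctr [ 0.4805 -0.3037  0.0845] rect [ 480.7 -303.4] [27.8 55.9] 85.2 circ [ 480.7 -303.6] 30.8
44.25
```

View pics/fin.png

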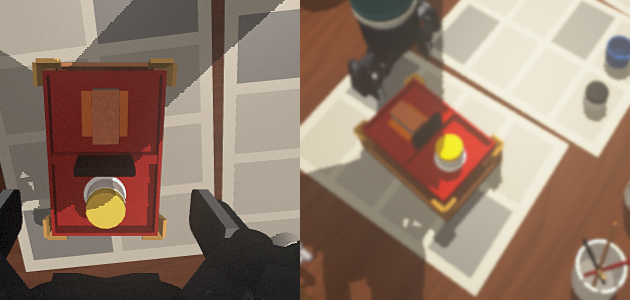

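The stack is level. The block (105,115) and the yellow pot (105,205) are centred on their spots, and the robot is clear of everything, so I'm handing in.

```bash
python3 -c "
from rig import sign_off
print(sign_off())"
```

```text
the job is handed in; nothing more can be done
None
```

The job is handed in at about 44 s: both kits are made up in the order asked, the red tray sits level inside its lips, each thing was within about 1 mm of its spot's centre by wrist camera, and the black-lidded pot and blue cup were not touched.

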